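Restock the screw-tin row by weight

ROBOT

A 6-joint arm with a two-finger parallel gripper is mounted at the origin on the work surface. World frame = base frame: x ahead of the robot, y to its left, z up, the work surface at z = 0. Lengths are in mm, angles in degrees, forces in N, time in s.
With the tool pointing down it reaches from about 300 to 850 mm from the base axis. Payload 4.2 kg.
Tool frame: the origin (TCP) lies midway between the tips of the shut fingers; the grasp point (between the pads) lies 19 mm behind it (env.grip_depth is the distance from the TCP to the grasp point, in mm); z points along the fingers, y is the line along which they close (so a half turn about z gives the same grasp; the last joint's range is limited). The gripper opens to 91 mm and grips with 3 to 60 N. Pads are 32 mm wide; open, the fingers measure 118 mm over their backs; the gripper's body (76 mm by 178 mm) begins 60 mm behind the grasp point.
Start: joints at [-71.047, 18.312, 89.639, -0, 72.044, -1.146], TCP at [197.603, -540, 177.476] pointing down, gripper open.
Joint ranges: [-177.97, 177.97], [-48.28, 115.42], [12.27, 149.76], [-77.06, 257.06], [2.81, 150.46], [-146.56, 146.56]. Speed limits (degrees/s): [147.25, 147.25, 180, 180, 180, 180].

INTERFACE

Orientations are given as [roll, pitch, yaw] about the fixed x, y, z axes, in that order (R = Rz(yaw) Ry(pitch) Rx(roll)).
In Python, from workcell import env, eyes gives the robot as it stands.
- The arm moves only by the tool send_rows, never from a script. Its argument "motion" is a list of rows, each a list of 7 numbers: the shift along the world's x, y, z normalised to -1 to 1, where 1 is 0.5 m, then the turn, a rotation vector about the world's x, y, z normalised to -1 to 1, where 1 is 60 degrees, then the opening, from -1 (shut) to 1 (fully open). A call has 1 to 20 rows; each row is the pose to reach, as a shift and turn from the pose commanded when the call began; what a row does not reach only later rows make up. A row lasts 1/8 s, in which the tool goes at most 62.5 mm and 10.7 degrees, less where a joint would pass 70% of its speed; a pose out of reach is approached as far as the arm can. A call with a number of a shift or a turn outside -1 to 1 is refused whole. A call with a gripper value outside its range is refused whole. The fingers move at their own pace and stop on an object; "squeeze" is the grip in N (left out, the last holds). Time passes only in rows, so rows that repeat a pose let the fingers close. It gives the time, the measured TCP pose, the force, the opening and the grip force at its end, in the units of the state.
- env.state(): the state, without advancing time (a new reading comes with each control period).
- eyes.grab_frame(name): name is "scene" or "top" or "wrist"; returns a dict with "pixels" (400x640x3 uint8, red, green, blue), "depth" (400x640 float32, mm along the optical axis (not along the pixel's ray), 0 where there is no reading), "fx", "fy", "cx", "cy" (pixels), "R" (3x3) and "t" (3): a world point X has camera coordinates R X + t; the wrist camera has in their place "T_tool_cam" (4x4, takes a point from camera to tool coordinates, whose origin is the TCP and whose axes are the flange's). Camera axes: x right, y down, z forward; pixel columns grow to the right and rows downward; lengths in mm; the calibration is good to about 2 mm. The wrist camera is an equidistant fisheye: a pixel r from the principal point sees the ray r / f radians off the axis. A picture is of the moment at which its call begins: read the wrist's pose just before it.
- env.job_done(): hands the job in; it is judged then, once.
The state is a dict: "time_s": time; "qpos": joint angles; "qvel": joint speeds; "effort": joint torques, N m; "ee_pos": TCP position; "ee_rot": TCP orientation; "force": force on the tool from outside, world axes, zero at the start; "torque": the same for the moment, N m; "gripper_width": finger opening in mm; "gripper_force": force on a finger pad.
Only numpy, scipy, OpenCV 4.12 (cv2) and the standard library are available. Lean on these libraries where they do the work, as an engineer would, in place of code of your own. Each camera call takes 0.05 s, during which the arm holds its last target. There are 200 camera calls.

TASK

Restock the row of screw tins: first move the tape measure that is in the way out of the row onto the cork mat, then bring the two older, green-dotted tins forward so that they stand one behind the other, closed up against the yellow front stop. Then feel the weight of every plain tin: those over 400 g are full and go upright in the row behind the older ones, the lighter ones go upright in the blue top-up tray (a tin within 50 g of 400 g may go in either). Leave the other things on the table where they are.

Things in the scene. Friction and masses are not known exactly. Their poses are not given: they have to be found in the camera images.
- row: the row: fixed dark steel channel, holding one file of tins. Origin at the centre of its underside; local y runs along it from the front (-y) to the back (+y), x across it. Inside 62 mm wide and 320 mm long (y from -160 to +160 mm); floor top 6 mm above the table, side and back walls 4 mm thick rising 14 mm above the floor. The front end (y = -160 mm) is closed by the yellow stop, rising 30 mm above the floor: a tin touching it has its centre at y = -137 mm.
- tray: the top-up tray: fixed blue plastic tray. Origin at the centre of its underside, local y along it, x across. Inside 76 mm wide, 300 mm long (y from -150 to +150 mm); floor top 6 mm above the table, walls 4 mm thick rising 14 mm above the floor all round.
- mat: square cork mat, 110 x 110 x 4 mm, fixed; origin at the centre of its underside.
- tape_mid (a point): yellow and black tape measure, a solid block 40 mm (x) by 66 mm (y) by 56 mm (z), 0.22 kg, standing in the row at the start between the older tins and the yellow stop, its x across the row; this point is its centre, 28 mm above its underside.
- old_1_mid (a point): older tin, with a green dot on its lid, 0.5 kg, otherwise the same as the plain ones: 46 mm in diameter, 60 mm tall; at the start it stands in the rear half of the row (old_1 is nearer the front), with a gap in front of it; this point is its centre, 30 mm above its underside; z is up its axis.
- old_2_mid (a point): older tin, with a green dot on its lid, 0.5 kg, otherwise the same as the plain ones: 46 mm in diameter, 60 mm tall; at the start it stands in the rear half of the row (old_1 is nearer the front), with a gap in front of it; this point is its centre, 30 mm above its underside; z is up its axis.
- tin_1_mid (a point): plain tin (no green dot): closed round steel tin of screws with a red band, 46 mm in diameter, 60 mm tall, its weight low down, standing upright on the table at the start; this point is its centre, 30 mm above its underside; z is up its axis. Its weight, 0.16 to 0.64 kg, cannot be seen and differs from start to start. Three or four of the plain tins are present.
- tin_2_mid (a point): plain tin (no green dot): closed round steel tin of screws with a red band, 46 mm in diameter, 60 mm tall, its weight low down, standing upright on the table at the start; this point is its centre, 30 mm above its underside; z is up its axis. Its weight, 0.16 to 0.64 kg, cannot be seen and differs from start to start. Three or four of the plain tins are present.
- tin_3_mid (a point): plain tin (no green dot): closed round steel tin of screws with a red band, 46 mm in diameter, 60 mm tall, its weight low down, standing upright on the table at the start; this point is its centre, 30 mm above its underside; z is up its axis. Its weight, 0.16 to 0.64 kg, cannot be seen and differs from start to start. Three or four of the plain tins are present.
- tin_4_mid (a point): plain tin (no green dot): closed round steel tin of screws with a red band, 46 mm in diameter, 60 mm tall, its weight low down, standing upright on the table at the start; this point is its centre, 30 mm above its underside; z is up its axis. Its weight, 0.16 to 0.64 kg, cannot be seen and differs from start to start. Three or four of the plain tins are present.
- mug: bystander, to be left alone: blue mug, 85 mm tall; origin at its underside.
- bowl: bystander, to be left alone: white bowl, 110 mm across; origin at its underside.
- jar: bystander, to be left alone: glass jar, 60 mm across, 80 mm tall; origin at its underside.
- candlestick: bystander, to be left alone: brass candlestick, 68 mm foot, 95 mm tall; origin at its underside.
- screwdriver: bystander, to be left alone: screwdriver lying flat, 180 mm long.
- bottle: bystander, to be left alone: green bottle, 60 mm across, 110 mm tall; origin at its underside.

How it is judged (in metres and radians):
On the way, in this order (a step that is already met when the one before it is completed fails the run):
1. the tape measure rests on the cork mat (x of tape_mid in the frame of mat between -0.055 and 0.055 m and y of tape_mid in the frame of mat between -0.055 and 0.055 m and height (world z) of tape_mid below 0.04 m and linear speed of tape below 0.02 m/s and contact force between tape and the fingers below 0.1 N), for 0.2 s.
2. both older tins stand closed up at the yellow front stop (x of old_1_mid in the frame of row between -0.02 and 0.02 m and y of old_1_mid in the frame of row between -0.16 and 0.16 m and z of each of old_1_mid, old_2_mid in the frame of row below 0.042 m and angle between each of old_1_mid, old_2_mid's own z axis and vertical below 0.12 rad and y of each of old_1_mid, old_2_mid in the frame of row below -0.079 m and linear speed of each of old_1, old_2 below 0.02 m/s and x of old_2_mid in the frame of row between -0.02 and 0.02 m and y of old_2_mid in the frame of row between -0.16 and 0.16 m), for 0.2 s.
At the end, for the whole second after the job is handed in: Tape measure resting on the mat, its centre over it; both green-dotted tins upright in the row, centres within 81 mm of the yellow stop (12 mm of gaps in all); each plain tin upright (0.12 rad), at rest, on the floor of the row if over 350 g or of the blue tray if under 450 g (all of step 2 and x of tape_mid in the frame of mat between -0.055 and 0.055 m and y of tape_mid in the frame of mat between -0.055 and 0.055 m and height (world z) of tape_mid below 0.04 m and linear speed of each of tape, tin_1, tin_2, tin_3, tin_4 below 0.02 m/s and ((x of tin_1_mid in the frame of row between -0.02 and 0.02 m and y of tin_1_mid in the frame of row between -0.16 and 0.16 m and z of tin_1_mid in the frame of row below 0.042 m and angle between tin_1_mid's own z axis and vertical below 0.12 rad and contact force between tin_1 and row above 3.43 N) or (x of tin_1_mid in the frame of tray between -0.03 and 0.03 m and y of tin_1_mid in the frame of tray between -0.15 and 0.15 m and z of tin_1_mid in the frame of tray below 0.042 m and angle between tin_1_mid's own z axis and vertical below 0.12 rad and contact force between tin_1 and tray between 0.3 and 4.41 N)) and ((x of tin_2_mid in the frame of row between -0.02 and 0.02 m and y of tin_2_mid in the frame of row between -0.16 and 0.16 m and z of tin_2_mid in the frame of row below 0.042 m and angle between tin_2_mid's own z axis and vertical below 0.12 rad and contact force between tin_2 and row above 3.43 N) or (x of tin_2_mid in the frame of tray between -0.03 and 0.03 m and y of tin_2_mid in the frame of tray between -0.15 and 0.15 m and z of tin_2_mid in the frame of tray below 0.042 m and angle between tin_2_mid's own z axis and vertical below 0.12 rad and contact force between tin_2 and tray between 0.3 and 4.41 N)) and ((x of tin_3_mid in the frame of row between -0.02 and 0.02 m and y of tin_3_mid in the frame of row between -0.16 and 0.16 m and z of tin_3_mid in the frame of row below 0.042 m and angle between tin_3_mid's own z axis and vertical below 0.12 rad and contact force between tin_3 and row above 3.43 N) or (x of tin_3_mid in the frame of tray between -0.03 and 0.03 m and y of tin_3_mid in the frame of tray between -0.15 and 0.15 m and z of tin_3_mid in the frame of tray below 0.042 m and angle between tin_3_mid's own z axis and vertical below 0.12 rad and contact force between tin_3 and tray between 0.3 and 4.41 N)) and ((x of tin_4_mid in the frame of row between -0.02 and 0.02 m and y of tin_4_mid in the frame of row between -0.16 and 0.16 m and z of tin_4_mid in the frame of row below 0.042 m and angle between tin_4_mid's own z axis and vertical below 0.12 rad and contact force between tin_4 and row above 3.43 N) or (x of tin_4_mid in the frame of tray between -0.03 and 0.03 m and y of tin_4_mid in the frame of tray between -0.15 and 0.15 m and z of tin_4_mid in the frame of tray below 0.042 m and angle between tin_4_mid's own z axis and vertical below 0.12 rad and contact force between tin_4 and tray between 0.3 and 4.41 N))); the robot touches nothing.
It fails at once if a bystander is pushed more than 50 mm away (distance of any of mug, bowl, jar, candlestick, screwdriver, bottle from where it was at the start of the episode above 0.05 m).
Of tin_1, tin_2, tin_3, tin_4 only 3 to 4 are there at a start; the rules pass over those that are not, and their reading is None.
At some moment in a run one of tape, tin_1, tin_2, tin_3, tin_4 may be knocked a few centimetres aside while the robot is not near it.
It also fails if it takes over 208 s, if anything falls off the work surface, if the arm or the gripper's body presses on something with over 40 N, if the wrist force passes 120 N, or if a joint passes its speed limit or range.

## Working session

There is one attempt and no reset: what is moved stays moved. The work goes in short steps, Python scripts to look and compute and a tool call to move; the robot and the scene stay as the last step left them, time stands still between calls to the robot, and variables do not carry over. Pictures are saved under pics/ and viewed, at most 14 in all, crops included, and the job is handed in when it is done.

Besides the shell and the picture viewer there is one more tool, called after "Emit:" by a JSON object that holds its "op" and its "data". send_rows: Moves the arm, as the interface text tells. Its arguments: {"type":"object","properties":{"motion":{"type":"array"},"squeeze":{"type":"number"}},"required":["motion"]}

```bash
mkdir -p pics; ls; python3 - <<'E'
from workcell import env, eyes
import cv2,numpy as np
print(env.state())
for n in("top","scene"):
    f=eyes.grab_frame(n); cv2.imwrite(f"pics/{n}0.png",f["pixels"][:,:,::-1]); np.savez(f"/tmp/{n}0.npz",**f)
    print(n,f["fx"],f["fy"],f["cx"],f["cy"],np.round(f["R"],3).tolist(),f["t"])
E
```

```text
pics
{'time_s': 0.0, 'qpos': array([-7.10491847e+01,  1.83530118e+01,  8.97057948e+01, -1.03444007e-03,
        7.20419100e+01, -1.14671366e+00]), 'qvel': array([ 0.0418865 ,  0.06504003, -0.03075316, -0.02424553, -0.08393852,
        0.09962067]), 'effort': array([ 4.09774138e-04, -4.12457979e+01, -2.31972045e+01,  7.28204520e-02,
        4.58142778e-02, -1.49528241e-04]), 'ee_pos': array([ 197.38879504, -539.46982672,  176.61071893]), 'ee_rot': array([-1.79899284e+02, -1.03231483e-03,  2.00978478e+01]), 'force': array([ 0.1227591 , -0.06728167, -0.097873  ]), 'torque': array([ 0.01543055, -0.02263586, -0.03354134]), 'gripper_force': 0.0, 'gripper_width': 90.75693563999435}
top 463.5906582508198 463.5906582508198 320.3999332397897 205.28067596561164 [[0.005, -1.0, -0.023], [-0.987, -0.001, -0.162], [0.162, 0.024, -0.986]] [ -19.56637596  572.53317774 1324.01329803]
scene 480.390936950922 480.390936950922 315.01786003125875 197.99238224047298 [[-0.747, 0.665, -0.007], [0.482, 0.534, -0.694], [-0.458, -0.522, -0.72]] [ 441.97958844 -233.97712423 1425.85402779]
```

View pics/top0.png

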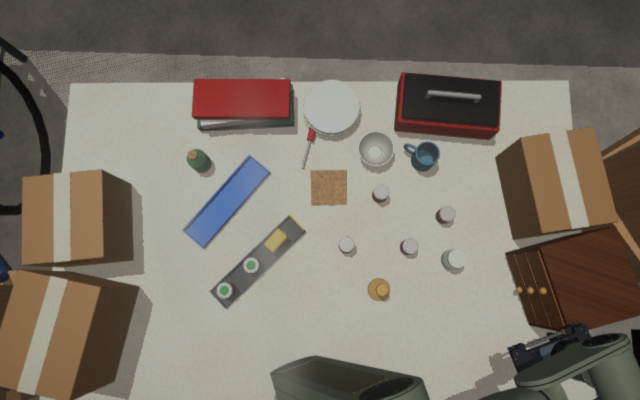

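View pics/scene0.png

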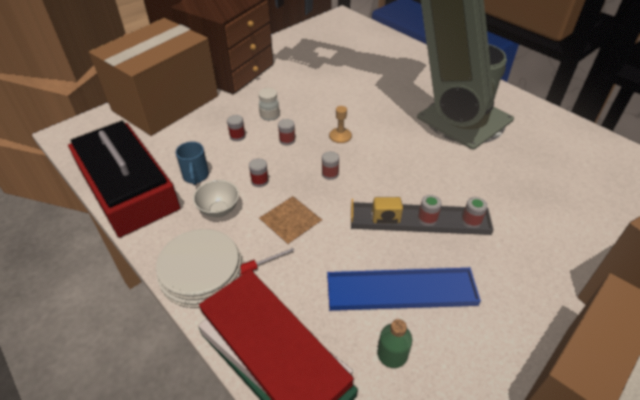

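The top view shows plain tins at (381,193), (447,215), (410,247) and (347,244). The row runs from its front at (300,225) to its back at (220,298), with the tape at (277,241) and green-dotted tins at (251,266) and (225,290). The tray is at (228,202) and the mat at (329,187). The scene view agrees: four plain tins at (236,127), (287,131), (259,172) and (330,165).

```bash
cat > h.py <<'E'
import cv2,numpy as np
def ray(f,u,v):
    d=np.stack([(np.asarray(u,float)-f["cx"])/f["fx"],(np.asarray(v,float)-f["cy"])/f["fy"],np.ones(np.shape(u))],-1)
    return -f["R"].T@f["t"], d@f["R"]
def plane(f,u,v,z):
    c,d=ray(f,u,v); return c+d*((z-c[2])/d[...,2])[...,None]
def xyz(f):
    v,u=np.mgrid[:400,:640]; c,d=ray(f,u,v); P=c+d*f["depth"][...,None]; P[f["depth"]==0]=np.nan; return P
def proj(f,X):
    p=f["R"]@np.asarray(X,float)+f["t"]; return np.array([f["cx"]+f["fx"]*p[0]/p[2],f["cy"]+f["fy"]*p[1]/p[2]])
def tri(fa,a,fb,b):
    (c1,d1),(c2,d2)=ray(fa,*a),ray(fb,*b); A=np.stack([d1,-d2],1); s=np.linalg.lstsq(A,c2-c1,rcond=None)[0]
    p,q=c1+s[0]*d1,c2+s[1]*d2; return (p+q)/2,np.linalg.norm(p-q)
def blobs(mask,amin,amax):
    n,l,s,c=cv2.connectedComponentsWithStats(mask.astype(np.uint8),connectivity=4)
    return [(c[i],s[i][4],l==i) for i in range(1,n) if amin<s[i][4]<amax]
def hsv(f): return cv2.cvtColor(f["pixels"],cv2.COLOR_RGB2HSV).astype(int)
E
cat > m.py <<'E'
from h import *
F={n:dict(np.load(f"/tmp/{n}0.npz")) for n in("top","scene")}
t,s=F["top"],F["scene"]
P={n:xyz(F[n]) for n in F}
for n,f in F.items():
    X=P[n];z=X[...,2]; roi=(X[...,0]>250)&(X[...,0]<900)&(X[...,1]>-450)&(X[...,1]<450)
    print(n,"table z",np.nanmedian(z[roi&(z<20)]))
    for c,a,m in blobs((z>51)&(z<72)&roi,40,1500):
        print(" top",c.round(1),a,np.median(z[m]).round(1),plane(f,c[0],c[1],60.).round(1),hsv(f)[m].mean(0).round())
def show(nm,mask,z):
    for n,f in F.items():
        b=blobs(mask(hsv(f))&(P[n][...,0]>250)&(P[n][...,2]<90),60,9000)
        for c,a,m in b:
            v,u=np.nonzero(m); q=plane(f,u,v,z)[:,:2].astype(np.float32); r=cv2.minAreaRect(q)
            print(nm,n,c.round(1),a,"z",np.nanmedian(P[n][...,2][m]).round(1),[np.round(x,1) for x in r])
show("tray",lambda h:(abs(h[...,0]-112)<8)&(h[...,1]>150),20.)
show("cork",lambda h:(abs(h[...,0]-14)<6)&(h[...,1]>90)&(h[...,2]>70),4.)
show("yel",lambda h:(abs(h[...,0]-24)<4)&(h[...,1]>150)&(h[...,2]>90),62.)
show("green",lambda h:(abs(h[...,0]-65)<20)&(h[...,1]>90)&(h[...,2]>50),66.)
show("row",lambda h:(h[...,2]<95)&(h[...,1]<70),20.)
E
python3 m.py
```

```text
top table z -0.7565575531236846
 top [221.4 122.1] 243 65.7 [825.8 283.1  60. ] [ 23.  25. 125.]
 top [430.4 128. ] 166 61.0 [ 805.1 -346.5   60. ] [  3. 126.  67.]
 top [430.8 147.5] 48 62.6 [ 744.5 -345.7   60. ] [101.  52.  64.]
 top [420.1 162.8] 49 62.6 [ 697.8 -312.6   60. ] [100.  43.  67.]
 top [200.4 163.5] 80 66.0 [696.6 341.1  60. ] [56. 42. 89.]
 top [380.9 191.9] 187 59.0 [ 610.3 -195.7   60. ] [ 25.  13. 163.]
 top [447.1 213.6] 202 59.0 [ 546.1 -385.8   60. ] [ 25.  14. 155.]
 top [275.3 240.3] 306 59.6 [467.5 112.   60. ] [ 24.  94. 164.]
 top [346.4 244.1] 196 59.4 [457.1 -93.8  60. ] [ 24.  14. 169.]
 top [410.  245.8] 205 59.0 [ 452.7 -276.5   60. ] [ 25.  14. 161.]
 top [447.  259.5] 44 54.5 [ 414.  -380.3   60. ] [ 36.  19. 123.]
 top [251.1 265.1] 201 65.0 [395.8 180.2  60. ] [ 39.  32. 153.]
 top [224.5 290.2] 211 65.0 [324.4 254.5  60. ] [ 38.  35. 148.]
scene table z 1.8168085466988373
 top [268.7 102.2] 131 58.3 [ 425.5 -387.6   60. ] [ 22.  25. 138.]
 top [235.2 120.3] 178 61.4 [ 547.4 -381.9   60. ] [ 12.  26. 144.]
 top [286.4 124.3] 178 61.4 [ 453.9 -272
[... 2872 characters left out ...]
at64(57.5)]
row top [418.8 163.7] 178 z 41.3 [array([ 709.5, -314.3]), array([80.6, 41.8]), np.float64(56.2)]
row top [203.  163.9] 202 z 57.0 [array([705. , 346.8]), array([47.6, 52.1]), np.float64(46.9)]
row top [234.8 283.5] 509 z 6.1 [array([342.9, 235.3]), array([ 67.5, 131.8]), np.float64(45.5)]
row scene [419.7 220.2] 2299 z 9.4 [array([414.3, 174.1]), array([ 84.1, 321.4]), np.float64(44.8)]
row scene [382.3 340.7] 115 z 57.6 [array([713.1, 329.5]), array([74.8, 13.9]), np.float64(27.9)]
row scene [224.1 356.7] 76 z 19.6 [array([955.9, 152.2]), array([ 5. , 72.3]), np.float64(5.4)]
row scene [  6.7 381.1] 596 z -749.4 [array([1276.8,  -83.6]), array([126.3,  28.7]), np.float64(87.8)]
```

```bash
cat > m2.py <<'E'
from m import *
print("----")
for n,uv in(("top",[(228,202),(240,285),(290,228),(277,241),(300,222)]),("scene",[(400,290),(453,218),(353,215),(388,203),(370,220)])):
    for u,v in uv: print(n,u,v,hsv(F[n])[v,u],P[n][v,u].round(0))
for n,f in F.items():
    h=hsv(f);X=P[n]
    near=lambda c,r:np.hypot(X[...,0]-c[0],X[...,1]-c[1])<r
    for nm,m in(("tray",(abs(h[...,0]-110)<12)&(h[...,1]>120)&near((615,264),200)),
                ("row",(h[...,2]<110)&(h[...,1]<110)&(X[...,2]<30)&near((414,174),210)&(X[...,2]>-10))):
        m=cv2.morphologyEx(m.astype(np.uint8),cv2.MORPH_OPEN,np.ones((3,3)))
        b=blobs(m,100,9000)
        v,u=np.nonzero(np.any([x[2] for x in b],0)); q=plane(f,u,v,20.)[:,:2].astype(np.float32)
        r=cv2.minAreaRect(q); print(nm,n,len(u),[np.round(x,1) for x in r], cv2.boxPoints(r).round().tolist())
for nm,a,b in(("A",(380.9,191.9),(258,164.7)),("B",(447.1,213.6),(235.2,120.3)),("C",(410,245.8),(286.4,124.3)),("D",(346.4,244.1),(330.6,157.7)),("o1",(251.1,265.1),(431.1,203.2)),("o2",(224.5,290.2),(476.4,205.5)),("tape",(275.3,240.3),(387.9,203.5))):
    p,e=tri(t,a,s,b); print(nm,p.round(1),e.round(1))
for n,f in F.items():
    z=P[n][...,2]
    for c,a,m in blobs((z>56)&(z<68)&(np.hypot(P[n][...,0]-468,P[n][...,1]-114)<60),80,900):
        v,u=np.nonzero(m);print("tape",n,c,[np.round(x,1) for x in cv2.minAreaRect(plane(f,u,v,62.)[:,:2].astype(np.float32))])
E
python3 m2.py | sed -n '/----/,$p'
python3 - <<'E'
from workcell import eyes
f=eyes.grab_frame("wrist");print(f["T_tool_cam"].round(3).tolist(),f["fx"],f["cx"],f["cy"])
E
```

```text
----
top 228 202 [108 126 172] [589. 266.   7.]
top 240 285 [30  3 93] [339. 222.   2.]
top 290 228 [ 30   3 100] [510.  75.   4.]
top 277 241 [ 25 100 174] [465. 107.  62.]
top 300 222 [ 30  17 178] [529.  45.  -0.]
scene 400 290 [112 165 144] [595. 271.   7.]
scene 453 218 [ 5 19 80] [351. 223.  10.]
scene 353 215 [ 17 112 123] [518.  54.   6.]
scene 388 203 [ 20 157 185] [470. 116.  62.]
scene 370 220 [ 5 20 78] [502.  95.  10.]
tray top 801 [array([579.5, 274.7]), array([ 71.9, 149.3]), np.float64(53.1)] [[498.0, 291.0], [618.0, 201.0], [661.0, 259.0], [541.0, 348.0]]
row top 1196 [array([410.3, 167.8]), array([ 70.7, 323.1]), np.float64(44.6)] [[272.0, 258.0], [499.0, 28.0], [549.0, 77.0], [322.0, 308.0]]
tray scene 5068 [array([596.3, 274.7]), array([ 88.2, 302. ]), np.float64(50.0)] [[452.0, 338.0], [684.0, 144.0], [740.0, 211.0], [509.0, 406.0]]
row scene 2498 [array([416.3, 175. ]), array([ 82.1, 324. ]), np.float64(44.5)] [[274.0, 262.0], [501.0, 31.0], [559.0, 88.0], [332.0, 319.0]]
A [ 610.2 -195.4   57.4] 1.5
B [ 546.  -386.1   57. ] 1.8
C [ 452.1 -276.1   57.1] 2.0
D [456.5 -93.2  56.7] 2.2
o1 [395.3 181.   59.8] 1.8
o2 [324.  255.1  59.7] 1.5
tape [467.2 113.   56.4] 1.8
tape top [275.18283582 240.05223881] [array([467.5, 111.8]), array([39.3, 65. ]), np.float64(45.7)]
tape scene [387.95372751 202.80462725] [array([469.7, 115.5]), array([44.3, 66. ]), np.float64(47.9)]
[[0.001, -0.959, -0.283, 80.74], [1.0, 0.001, -0.0, -0.064], [0.0, -0.283, 0.959, -207.046], [0.0, 0.0, 0.0, 1.0]] 309.70691628693146 316.0417761446739 201.56377922714736
```

Emit:
{"op": "send_rows", "data": {"motion": [[0.12,0.16,0.07,0,0,0.2,1],[0.25,0.34,0.14,0,0,0.5,1],[0.38,0.51,0.14,0,0,0.75,1],[0.5,0.68,0.14,0,0,0.95,1],[0.5,0.68,0.14,0,0,0.95,1],[0.5,0.68,0.14,0,0,0.95,1],[0.5,0.68,0.14,0,0,0.95,1],[0.5,0.68,0.14,0,0,0.95,1],[0.5,0.68,0.14,0,0,0.95,1]]}}

```text
time_s: 1.27
ee_pos: [447.1, -200.2, 247.2]
ee_rot: [-179.9, 0.0, 77.1]
force: [0.1, 0.3, 0.0]
gripper_width: 91.2
gripper_force: 0.0
```

Emit:
{"op": "send_rows", "data": {"motion": [[0,0.2,0,0,0,0.2,1],[0,0.4,0,0,0,0.4,1],[0,0.6,0,0,0,0.7,1],[0,0.7,0,0,0,0.95,1],[0,0.7,0,0,0,0.95,1],[0,0.7,0,0,0,0.95,1],[0,0.7,0,0,0,0.95,1],[0,0.7,0,0,0,0.95,1],[0,0.7,0,0,0,0.95,1],[0,0.7,0,0,0,0.95,1]]}}

```text
time_s: 2.52
ee_pos: [447.7, 148.8, 247.6]
ee_rot: [180.0, 0.0, 134.0]
force: [-0.8, -0.5, 0.6]
gripper_width: 91.2
gripper_force: 0.0
```

```bash
cat >> h.py <<'E'
from scipy.spatial.transform import Rotation as Rot
def wrist(name):
    from workcell import env,eyes
    s=env.state(); f=eyes.grab_frame("wrist"); f["p"]=s["ee_pos"]; f["rot"]=s["ee_rot"]
    np.savez("/tmp/"+name+".npz",**f); cv2.imwrite("pics/"+name+".png",f["pixels"][:,:,::-1]); return f
def wray(f,u,v):
    x,y=(np.asarray(u,float)-f["cx"])/f["fx"],(np.asarray(v,float)-f["cy"])/f["fy"]; r=np.hypot(x,y)+1e-9
    d=np.stack([np.sin(r)*x/r,np.sin(r)*y/r,np.cos(r)],-1)
    W=np.eye(4); W[:3,:3]=Rot.from_euler("xyz",f["rot"],degrees=True).as_matrix(); W[:3,3]=f["p"]; W=W@f["T_tool_cam"]
    return W[:3,3], d@W[:3,:3].T, d[...,2]
def wplane(f,u,v,z):
    c,d,_=wray(f,u,v); return c+d*((z-c[2])/d[...,2])[...,None]
def wxyz(f):
    v,u=np.mgrid[:400,:640]; c,d,dz=wray(f,u,v); P=c+d*(f["depth"]/dz)[...,None]; P[f["depth"]==0]=np.nan; return P
E
python3 - <<'E'
from h import *
f=wrist("w1");print(f["p"].round(1),f["rot"].round(1))
from workcell import env
print(env.state()["qpos"].round(1))
E
```

```text
[447.7 148.8 247.6] [180.   0. 134.]
[ 17.    6.6  95.   -0.   78.4 -27. ]
```

View pics/w1.png

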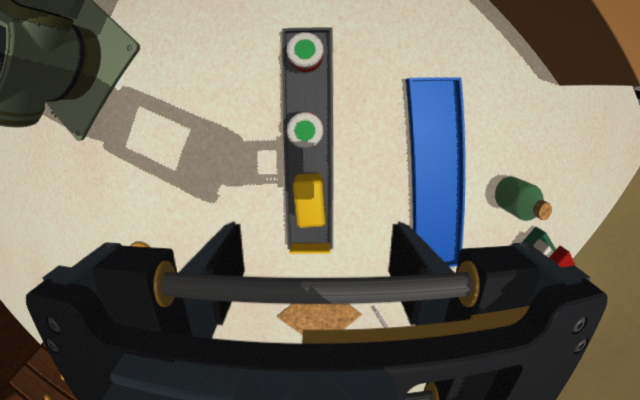

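The wrist view shows the row upright in the picture, from its back at (307,30) to the yellow stop at (310,249). The green dots are at (305,49) and (305,130), the tape at (309,200), and the tray from (435,80) to (438,262).

```bash
python3 - <<'E'
from h import *
f=dict(np.load("/tmp/w1.npz"));h=hsv(f);X=wxyz(f);z=X[...,2]
v,u=np.mgrid[:400,:640]
def rect(nm,m,zz,a=60):
    for c,ar,mm in blobs(m,a,30000):
        vv,uu=np.nonzero(mm); q=wplane(f,uu,vv,zz)[:,:2].astype(np.float32); r=cv2.minAreaRect(q)
        print(nm,c.round(1),ar,"z",np.nanmedian(z[mm]).round(1),"c",wplane(f,c[0],c[1],zz).round(1)[:2],[np.round(x,1) for x in r],cv2.boxPoints(r).round(0).tolist())
rect("tray",(abs(h[...,0]-110)<12)&(h[...,1]>120)&(u>380)&(u<480)&(v>60),20.,1000)
rect("green",(abs(h[...,0]-65)<20)&(h[...,1]>90)&(u<340)&(u>270)&(v<160),66.)
y=(abs(h[...,0]-24)<5)&(h[...,1]>120)&(u<340)&(u>280)&(v<255)&(v>160)
rect("yel",y,36.); rect("tapetop",y&(z>57),62.)
box=(u>270)&(u<345)&(v>20)&(v<258)
rect("lid",(z>60)&(z<72)&box&(v<170),66.)
m=((h[...,2]<130)&(h[...,1]<80)&box|y)
rect("row",m,20.,500)
# wall cross-sections by depth at two rows
for vv in(90,165,235): print(vv,[(int(a),int(z[vv,a].round())) for a in range(276,342,2)])
# wall edges: z in 15..25 band pts
mm=box&(z>15)&(z<26)
q=X[mm][:,:2].astype(np.float32); print("wallband",len(q),[np.round(x,1) for x in cv2.minAreaRect(q)])
E
```

```text
tray [437.8 163.5] 9167 z 6.0 c [571.1 283.7] [array([591.7, 269.1]), array([ 88.1, 305.8]), np.float64(50.2)] [[446.0, 333.0], [681.0, 137.0], [737.0, 205.0], [503.0, 401.0]]
green [304.5  48.7] 299 z 67.7 c [325.4 255.7] [array([325.6, 255.5]), array([23.4, 23.7]), np.float64(44.0)] [[309.0, 256.0], [325.0, 239.0], [342.0, 255.0], [326.0, 272.0]]
green [304.6 130.1] 313 z 67.6 c [397.2 181.3] [array([397.5, 180.9]), array([23.7, 23.9]), np.float64(43.6)] [[381.0, 181.0], [397.0, 164.0], [414.0, 180.0], [398.0, 198.0]]
yel [308.7 200.2] 1578 z 61.1 c [469.3 112.4] [array([469.6, 111.6]), array([42.8, 78.8]), np.float64(48.6)] [[426.0, 122.0], [485.0, 70.0], [513.0, 102.0], [454.0, 154.0]]
yel [309.6 248.1] 438 z 26.0 c [521.3  59.6] [array([521.1,  59.4]), array([61.4, 16.6]), np.float64(44.2)] [[493.0, 44.0], [505.0, 32.0], [549.0, 75.0], [537.0, 87.0]]
tapetop [308.9 203.2] 1333 z 61.3 c [467.6 115.4] [array([468. , 114.5]), array([39.2, 65.1]), np.float64(48.1)] [[431.0, 122.0], [479.0, 78.0], [505.0, 107.0], [457.0, 151.0]]
lid [304.4  49.4] 1013 z 66.7 c [326. 255.] [array([326
[... 865 characters left out ...]
, 18), (288, 6), (290, 4), (292, 8), (294, 6), (296, 7), (298, 5), (300, 5), (302, 6), (304, 4), (306, 7), (308, 6), (310, 4), (312, 6), (314, 6), (316, 5), (318, 7), (320, 6), (322, 5), (324, 5), (326, 5), (328, 6), (330, 20), (332, 19), (334, 1), (336, 0), (338, -1), (340, 1)]
235 [(276, 0), (278, 0), (280, -1), (282, 0), (284, -1), (286, -1), (288, 20), (290, 10), (292, 6), (294, 5), (296, 6), (298, 6), (300, 5), (302, 3), (304, 5), (306, 7), (308, 5), (310, 7), (312, 6), (314, 4), (316, 6), (318, 7), (320, 6), (322, 6), (324, 5), (326, 5), (328, 5), (330, 19), (332, -2), (334, 0), (336, 0), (338, 1), (340, 1)]
wallband 1620 [array([412.3, 169.8]), array([ 71. , 328.1]), np.float64(44.7)]
```

Emit:
{"op": "send_rows", "data": {"motion": [[0.04,-0.068,-0.1,0,0,0.033,1],[0.04,-0.068,-0.2,0,0,0.033,1],[0.04,-0.068,-0.3,0,0,0.033,1],[0.04,-0.068,-0.38,0,0,0.033,1],[0.04,-0.068,-0.42,0,0,0.033,1],[0.04,-0.068,-0.438,0,0,0.033,1],[0.04,-0.068,-0.438,0,0,0.033,1],[0.04,-0.068,-0.438,0,0,0.033,-1],[0.04,-0.068,-0.438,0,0,0.033,-1],[0.04,-0.068,-0.438,0,0,0.033,-1],[0.04,-0.068,-0.438,0,0,0.033,-1],[0.04,-0.068,-0.438,0,0,0.033,-1],[0.04,-0.068,-0.438,0,0,0.033,-1],[0.04,-0.068,-0.438,0,0,0.033,-1]], "squeeze": 25}}

```text
time_s: 4.32
ee_pos: [467.6, 116.0, 28.5]
ee_rot: [180.0, -0.0, 136.1]
force: [0.7, -0.3, 2.0]
gripper_width: 24.4
gripper_force: 0.0
```

```bash
python3 - <<'E'
from h import *
f=wrist("w2")
from workcell import eyes,env
s=env.state();print(s["gripper_width"],s["gripper_force"])
t=eyes.grab_frame("top"); cv2.imwrite("pics/c2.png",np.vstack([f["pixels"],cv2.resize(t["pixels"][150:310,180:436],(640,400))[:200*2]])[:, :, ::-1][::1][:,:][:800:1][::1])
im=cv2.imread("pics/c2.png"); cv2.imwrite("pics/c2.png",cv2.resize(im,(480,600)))
E
```

```text
20.21095263125704 0.0
```

View pics/c2.png

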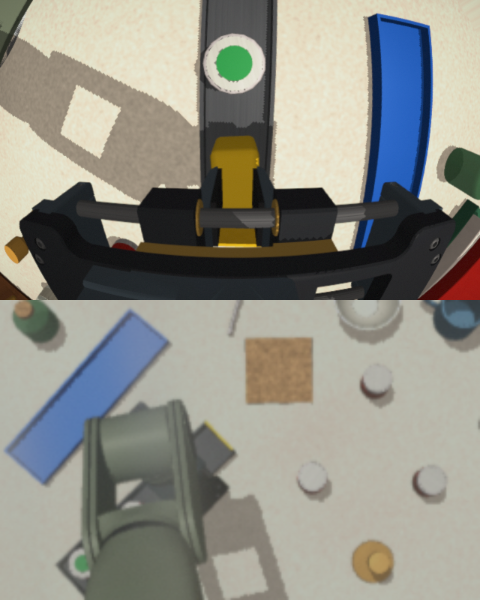

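Emit:
{"op": "send_rows", "data": {"motion": [[0,0,0,0,0,0,-1],[0,0,0,0,0,0,-1],[0,0,0,0,0,0,-1],[0,0,0,0,0,0,-1]], "squeeze": 25}}

```text
time_s: 4.92
ee_pos: [467.6, 116.0, 28.5]
ee_rot: [180.0, 0.0, 136.1]
force: [0.1, -0.1, 0.2]
gripper_width: 0.3
gripper_force: 0.0
```

```bash
python3 - <<'E'
from h import *
f=wrist("w3");X=wxyz(f);h=hsv(f);v,u=np.mgrid[:400,:640]
cv2.imwrite("pics/w3c.png",cv2.resize(f["pixels"][140:400,160:480,::-1],(640,520)))
y=(abs(h[...,0]-24)<6)&(h[...,1]>110)&(u>240)&(u<400)
for c,a,m in blobs(y,60,9000):
    q=X[m];print(c,a,np.nanmedian(q,0).round(),[np.round(x,1) for x in cv2.minAreaRect(q[:,:2].astype(np.float32))])
E
```

```text
[312.72473669 212.70708796] 3513 [451. 130.  60.] [array([458.1, 115.1]), array([52.5, 63.8]), np.float64(57.4)]
[305.02061856 291.16494845] 194 [442. 137. 163.] [array([454.2, 125.2]), array([ 1.1, 43. ]), np.float64(46.2)]
[327.07222222 291.13333333] 180 [446. 142. 163.] [array([457.3, 130.9]), array([ 1. , 41.1]), np.float64(46.1)]
[316.         316.44444444] 72 [474. 110. 120.] [array([474.3, 110.5]), array([ 1.9, 14.3]), np.float64(44.0)]
[325.12919795 334.0007902 ] 2531 [453. 136. 171.] [array([451.6, 134. ]), array([44.7,  3.1]), np.float64(48.2)]
```

View pics/w3c.png

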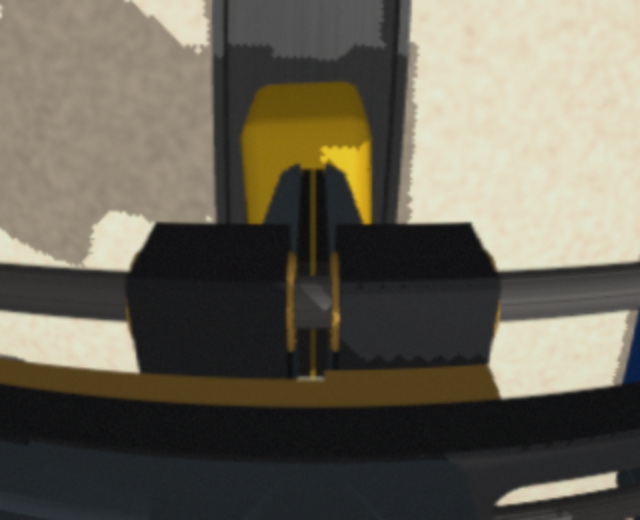

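The picture shows the fingers fully shut at crop (315,200). The tape, at (305,130), is on the back side of the fingers, so it was missed or slipped out. I'll rise and measure it again.

Emit:
{"op": "send_rows", "data": {"motion": [[0,0,0.1,0,0,0,-1],[0,0,0.2,0,0,0,0],[0,0,0.3,0,0,0,1],[0,0,0.4,0,0,0,1],[0.02,-0.02,0.44,0,0,0,1],[0.02,-0.02,0.44,0,0,0,1],[0.02,-0.02,0.44,0,0,0,1]]}}

```text
time_s: 5.85
ee_pos: [476.5, 106.0, 247.1]
ee_rot: [-179.9, -0.1, 136.1]
force: [0.2, 0.5, -0.9]
gripper_width: 57.4
gripper_force: 0.0
```

```bash
cat > look.py <<'E'
from h import *
import sys
C=np.array([412.3,169.8]); yh=np.array([-.7034,.7108]); xh=np.array([.7108,.7034])
def rc(p): d=np.asarray(p)[:2]-C; return np.array([d@xh,d@yh]).round(1)
f=wrist(sys.argv[1]);h=hsv(f);X=wxyz(f);z=X[...,2];v,u=np.mgrid[:400,:640]
print(f["p"].round(1),f["rot"].round(1))
y=(abs(h[...,0]-24)<6)&(h[...,1]>110)&(z>50)&(z<70)&(v<290)
for c,a,m in blobs(y,60,9000):
    vv,uu=np.nonzero(m);r=cv2.minAreaRect(wplane(f,uu,vv,62.)[:,:2].astype(np.float32))
    print("tape",c.round(1),a,np.nanmedian(z[m]).round(1),[np.round(x,1) for x in r],rc(r[0]))
inr=(abs((X[...,:2]-C)@xh)<31)&(abs((X[...,:2]-C)@yh)<165)
for c,a,m in blobs((z>60)&(z<73)&inr&~y,300,2000):
    q=wplane(f,c[0],c[1],66.); print("lid",c.round(1),a,np.nanmedian(z[m]).round(1),q.round(1),rc(q))
b=(abs((X[...,:2]-C)@xh)<45)&(abs((X[...,:2]-C)@yh)<180)&(z>15)&(z<26)
print("walls",[np.round(x,1) for x in cv2.minAreaRect(X[b][:,:2].astype(np.float32))])
bl=(abs(h[...,0]-110)<12)&(h[...,1]>120)&(z>14)&(z<27)&(u>350)
print("trayrim",bl.sum(),[np.round(x,1) for x in cv2.minAreaRect(X[bl][:,:2].astype(np.float32))])
E
python3 look.py w4
```

```text
[476.5 106.  247.1] [-1.799e+02 -1.000e-01  1.361e+02]
tape [316.1 165.9] 1495 61.4 [array([467.8, 114.4]), array([38.6, 65.5]), np.float64(46.7)] [  0.5 -78.4]
lid [318.4  13.4] 901 66.7 [327.5 253.5  66. ] [ -1.4 119.1]
lid [315.4  90. ] 1017 66.7 [397.3 181.2  66. ] [-2.6 18.6]
walls [array([413.9, 168.2]), array([ 71. , 321.4]), np.float64(44.6)]
trayrim 1611 [array([593. , 270.6]), array([ 85.1, 306.8]), np.float64(50.1)]
```

```bash
python3 - <<'E'
from h import *
for n in("w3","w4"):
    f=dict(np.load(f"/tmp/{n}.npz"));X=wxyz(f);print(n,f["p"].round(1))
    for v in range(205,330,8): print(v,[(u,*X[v,u].round().tolist()) for u in ((300,312,317,322,335) if n=="w3" else (225,270,360,405))])
E
```

```text
w3 [467.6 116.   28.5]
205 [(300, 442.0, 128.0, 60.0), (312, 447.0, 133.0, 60.0), (317, 449.0, 135.0, 61.0), (322, 451.0, 137.0, 60.0), (335, 456.0, 143.0, 61.0)]
213 [(300, 446.0, 125.0, 61.0), (312, 451.0, 130.0, 62.0), (317, 453.0, 132.0, 61.0), (322, 455.0, 134.0, 61.0), (335, 460.0, 140.0, 61.0)]
221 [(300, 449.0, 121.0, 62.0), (312, 454.0, 126.0, 61.0), (317, 456.0, 129.0, 62.0), (322, 458.0, 131.0, 62.0), (335, 464.0, 136.0, 61.0)]
229 [(300, 449.0, 122.0, 76.0), (312, 455.0, 126.0, 72.0), (317, 460.0, 125.0, 62.0), (322, 459.0, 130.0, 73.0), (335, 467.0, 133.0, 62.0)]
237 [(300, 450.0, 122.0, 86.0), (312, 455.0, 125.0, 83.0), (317, 457.0, 128.0, 84.0), (322, 459.0, 130.0, 84.0), (335, 462.0, 135.0, 87.0)]
245 [(300, 450.0, 123.0, 98.0), (312, 455.0, 126.0, 95.0), (317, 456.0, 128.0, 96.0), (322, 459.0, 129.0, 94.0), (335, 462.0, 135.0, 98.0)]
253 [(300, 437.0, 139.0, 149.0), (312, 455.0, 126.0, 104.0), (317, 457.0, 128.0, 104.0), (322, 458.0, 130.0, 104.0), (335, 444.0, 147.0, 150.0)]
261 [(300, 437.0, 139.0, 154.0), (312, 456.0, 126.0, 111.0), (317, 457.0, 128.0, 112.0), (32
[... 2340 characters left out ...]
 376.0)]
285 [(225, 435.0, 110.0, 379.0), (270, 445.0, 119.0, 377.0), (360, 463.0, 138.0, 377.0), (405, 473.0, 147.0, 377.0)]
293 [(225, 437.0, 108.0, 379.0), (270, 446.0, 118.0, 379.0), (360, 463.0, 137.0, 380.0), (405, 473.0, 146.0, 380.0)]
301 [(225, 442.0, 96.0, 367.0), (270, 448.0, 116.0, 379.0), (360, 466.0, 135.0, 380.0), (405, 487.0, 141.0, 364.0)]
309 [(225, 444.0, 94.0, 368.0), (270, 602.0, -130.0, 0.0), (360, 715.0, -14.0, -1.0), (405, 490.0, 139.0, 365.0)]
317 [(225, 446.0, 92.0, 369.0), (270, 615.0, -144.0, -1.0), (360, 730.0, -26.0, -2.0), (405, 492.0, 137.0, 366.0)]
325 [(225, 448.0, 90.0, 370.0), (270, 628.0, -158.0, 0.0), (360, 743.0, -37.0, 0.0), (405, 494.0, 135.0, 368.0)]
```

```bash
python3 - <<'E'
from h import *
for n in("w1","w4"):
    f=dict(np.load(f"/tmp/{n}.npz"));X=wxyz(f)
    T=(X-f["p"])@Rot.from_euler("xyz",f["rot"],degrees=True).as_matrix()
    m=(T[...,2]>-100)&(T[...,2]<60)&(abs(T[...,0])<30)&(abs(T[...,1])<70)
    for c,a,k in blobs(m,30,1e5):
        q=T[k];print(n,c.round(),a,"min",q.min(0).round(),"max",q.max(0).round(), np.percentile(q[:,2],[0,25,50,75,95,100]).round(1))
f=dict(np.load("/tmp/w3.npz"));print(f["depth"][200:260:6,312])
E
```

```text
w1 [220. 254.] 2125 min [ -16.  -59. -100.] max [ 18. -44. -35.] [-100.   -84.2  -69.6  -53.6  -40.4  -35.5]
w1 [412. 254.] 2134 min [ -16.   45. -100.] max [ 18.  59. -35.] [-100.   -84.3  -69.7  -53.7  -40.3  -35.5]
w1 [216. 312.] 555 min [ -17.  -49. -100.] max [  4. -45. -72.] [-100.   -95.7  -92.   -89.8  -79.7  -71.7]
w1 [415. 311.] 504 min [ -17.   45. -100.] max [  4.  50. -72.] [-100.   -94.3  -91.8  -88.8  -79.4  -71.9]
w4 [250. 254.] 1855 min [ -16.  -41. -100.] max [ 18. -28. -35.] [-99.9 -85.9 -72.2 -55.5 -40.7 -35.4]
w4 [382. 254.] 1858 min [ -16.   29. -100.] max [ 19.  42. -36.] [-99.8 -86.1 -72.  -55.6 -40.7 -35.6]
w4 [251. 313.] 426 min [ -17.  -32. -100.] max [  4. -28. -71.] [-100.   -93.6  -91.9  -90.7  -78.6  -71.4]
w4 [381. 313.] 414 min [ -17.   29. -100.] max [  4.  33. -71.] [-99.9 -93.3 -91.8 -90.5 -79.4 -71.4]
[184.3604  182.15422 182.89977 185.30766 181.51286 172.08513 164.52159
 157.01959 148.59077 143.1029 ]
```

Emit:
{"op": "send_rows", "data": {"motion": [[-0.018,0.018,-0.1,0,0,0,1],[-0.018,0.018,-0.2,0,0,0,1],[-0.018,0.018,-0.3,0,0,0,1],[-0.018,0.018,-0.4,0,0,0,1],[-0.018,0.018,-0.44,0,0,0,1],[-0.018,0.018,-0.46,0,0,0,1],[-0.018,0.018,-0.48,0,0,0,1],[-0.018,0.018,-0.494,0,0,0,1],[-0.018,0.018,-0.494,0,0,0,1]]}}

```text
time_s: 7.02
ee_pos: [468.6, 115.0, 1.5]
ee_rot: [180.0, -0.0, 136.1]
force: [0.6, -0.7, -0.0]
gripper_width: 91.5
gripper_force: 0.0
```

```bash
python3 - <<'E'
from h import *
from workcell import env
print(env.grip_depth,env.state()["qpos"].round(1))
f=wrist("w5");X=wxyz(f);print(f["p"])
T=(X-f["p"])@Rot.from_euler("xyz",f["rot"],degrees=True).as_matrix()
m=(T[...,2]>-100)&(T[...,2]<-30)&(abs(T[...,0])<30)&(abs(T[...,1])<70)&(abs(T[...,1])>35)
for c,a,k in blobs(m,100,1e5): print(c.round(),a,"tool max",T[k].max(0).round(),"world minz",X[k][:,2].min().round(1))
E
```

```text
18.8 [ 12.4  21.1 115.3   0.   43.7 -33.7]
[468.59266409 115.01939334   1.45371112]
[220. 254.] 2125 tool max [ 18. -44. -35.] world minz 36.9
[412. 254.] 2134 tool max [ 18.  59. -35.] world minz 36.8
[216. 312.] 554 tool max [  3. -44. -72.] world minz 73.6
[415. 311.] 504 tool max [  3.  50. -72.] world minz 73.2
```

The fingertips really end about 35 mm behind the reported TCP, so the first close passed above the tape. I'll correct for this from here on. Gripping now.

Emit:
{"op": "send_rows", "data": {"motion": [[0,0,0,0,0,0,-1],[0,0,0,0,0,0,-1],[0,0,0,0,0,0,-1],[0,0,0,0,0,0,-1],[0,0,0,0,0,0,-1],[0,0,0,0,0,0,-1],[0,0,0,0,0,0,-1],[0,0,0,0,0,0,-1]], "squeeze": 25}}

```text
time_s: 8.07
ee_pos: [468.2, 114.9, 1.4]
ee_rot: [-180.0, -0.0, 136.1]
force: [-0.8, -0.5, 0.7]
gripper_width: 40.4
gripper_force: 24.6
```

Emit:
{"op": "send_rows", "data": {"motion": [[0,0,0.06,0,0,0,-1],[0,0,0.14,0,0,0,-1],[0,0,0.24,0,0,0,-1],[0.05,-0.05,0.24,0,0,0,-1],[0.12,-0.11,0.24,0,0,0,-1],[0.2,-0.18,0.24,0,0,0,-1],[0.27,-0.25,0.24,0,0,0,-1],[0.32,-0.29,0.24,0,0,0,-1],[0.335,-0.31,0.2,0,0,0,-1],[0.335,-0.31,0.12,0,0,0,-1],[0.335,-0.31,0.05,0,0,0,-1],[0.335,-0.31,0.02,0,0,0,-1],[0.335,-0.31,0.005,0,0,0,-1],[0.335,-0.31,-0.004,0,0,0,-1],[0.335,-0.31,-0.004,0,0,0,-1]]}}

```text
time_s: 9.95
ee_pos: [636.6, -39.9, 0.2]
ee_rot: [179.9, 0.1, 136.1]
force: [0.3, -0.1, -3.0]
gripper_width: 40.4
gripper_force: 24.6
```

Emit:
{"op": "send_rows", "data": {"motion": [[0,0,0,0,0,0,0],[0,0,0,0,0,0,1],[0,0,0,0,0,0,1],[0,0,0,0,0,0,1],[0,0,0,0,0,0,1],[0,0,0.05,0,0,0,1],[0,0,0.15,0,0,0,1],[0,0,0.25,0,0,0,1],[-0.1,0.1,0.35,0,0,0,1],[-0.2,0.2,0.4,0,0,0,1],[-0.3,0.3,0.4,0,0,0,1],[-0.38,0.38,0.4,0,0,0,1],[-0.38,0.38,0.4,0,0,0,1],[-0.38,0.38,0.4,0,0,0,1]]}}

```text
time_s: 11.7
ee_pos: [444.5, 151.3, 200.1]
ee_rot: [179.9, 0.0, 136.3]
force: [0.2, 0.1, 0.1]
gripper_width: 91.1
gripper_force: 0.0
```

```bash
python3 look.py w6; python3 - <<'E'
from h import *
from workcell import eyes
t=eyes.grab_frame("scene");h=hsv(t);X=xyz(t);z=X[...,2]
m=(abs(h[...,0]-22)<6)&(h[...,1]>110)&(z>50)&(z<70)&(X[...,0]>500)&(abs(X[...,1]+40)<100)
for c,a,k in blobs(m,30,2000): print("tape",c,a,np.median(X[k],0).round(1))
E
```

```text
[444.5 151.3 200.1] [179.9   0.  136.3]
lid [309.2  44.1] 1285 66.7 [326.3 255.   66. ] [ -1.2 121. ]
lid [305.4 135.4] 1318 66.6 [397.  181.5  66. ] [-2.6 19.1]
walls [array([412.4, 170.6]), array([ 70.5, 327.6]), np.float64(44.4)]
trayrim 1403 [array([567.3, 292.5]), array([ 85.1, 239.4]), np.float64(50.2)]
tape [289.03208556 204.28609626] 374 [639.8 -35.7  60.5]
```

Emit:
{"op": "send_rows", "data": {"motion": [[-0.05,0.03,-0.1,0,0,-0.022,1],[-0.095,0.061,-0.2,0,0,-0.022,1],[-0.095,0.061,-0.3,0,0,-0.022,1],[-0.095,0.061,-0.36,0,0,-0.022,1],[-0.095,0.061,-0.39,0,0,-0.022,1],[-0.095,0.061,-0.408,0,0,-0.022,1],[-0.095,0.061,-0.408,0,0,-0.022,1],[-0.095,0.061,-0.408,0,0,-0.022,-1],[-0.095,0.061,-0.408,0,0,-0.022,-1],[-0.095,0.061,-0.408,0,0,-0.022,-1],[-0.095,0.061,-0.408,0,0,-0.022,-1],[-0.095,0.061,-0.408,0,0,-0.022,-1],[-0.095,0.061,-0.408,0,0,-0.022,-1],[-0.095,0.061,-0.408,0,0,-0.022,-1],[-0.095,0.061,-0.408,0,0,-0.022,-1]], "squeeze": 30}}

```text
time_s: 13.68
ee_pos: [398.1, 180.2, -4.4]
ee_rot: [-179.9, -0.0, 134.8]
force: [-2.7, -2.3, 4.7]
gripper_width: 45.7
gripper_force: 30.0
```

Emit:
{"op": "send_rows", "data": {"motion": [[0,0,0.03,0,0,0,-1],[0,0,0.06,0,0,0,-1],[0,0,0.08,0,0,0,-1],[0,0,0.08,0,0,0,-1],[0,0,0.08,0,0,0,-1],[0,0,0.08,0,0,0,-1],[0,0,0.08,0,0,0,-1]]}}

```text
time_s: 14.55
ee_pos: [398.4, 180.4, 35.1]
ee_rot: [-180.0, -0.0, 134.8]
force: [0.5, -0.2, -4.4]
gripper_width: 45.3
gripper_force: 30.0
```

```bash
python3 - <<'E'
from workcell import env
s=env.state();print(s["ee_pos"],s["force"],s["torque"],s["gripper_width"])
E
```

```text
[398.36496123 180.41151024  35.11354514] [ 0.46582794 -0.19889653 -4.35758703] [-0.03359256 -0.14632359  0.0060742 ] 45.32382955750465
```

Emit:
{"op": "send_rows", "data": {"motion": [[0.06,-0.058,0,0,0,0,-1],[0.12,-0.117,0,0,0,0,-1],[0.18,-0.175,0,0,0,0,-1],[0.216,-0.211,0,0,0,0,-1],[0.216,-0.211,0,0,0,0,-1],[0.216,-0.211,-0.03,0,0,0,-1],[0.216,-0.211,-0.06,0,0,0,-1],[0.216,-0.211,-0.072,0,0,0,-1],[0.216,-0.211,-0.078,0,0,0,-1],[0.216,-0.211,-0.078,0,0,0,-1],[0.22,-0.215,-0.078,0,0,0,-1],[0.222,-0.217,-0.078,0,0,0,-1],[0.222,-0.217,-0.078,0,0,0,-1]]}}

```text
time_s: 16.18
ee_pos: [509.9, 71.8, -3.3]
ee_rot: [180.0, 0.0, 134.7]
force: [0.0, 0.3, -4.5]
gripper_width: 45.7
gripper_force: 30.0
```

Emit:
{"op": "send_rows", "data": {"motion": [[0,0,-0.002,0,0,0,-1],[0,0,-0.003,0,0,0,-1],[0,0,-0.003,0,0,0,0.2],[0,0,-0.003,0,0,0,1],[0,0,-0.003,0,0,0,1],[0,0,-0.003,0,0,0,1],[0,0,0.06,0,0,0,1],[0,0,0.16,0,0,0,1],[-0.05,0.05,0.28,0,0,0,1],[-0.13,0.13,0.4,0,0,0,1],[-0.13,0.13,0.4,0,0,0,1],[-0.13,0.13,0.4,0,0,0,1]]}}

```text
time_s: 17.68
ee_pos: [445.0, 137.8, 198.1]
ee_rot: [179.8, 0.1, 134.9]
force: [0.4, -1.0, -1.0]
gripper_width: 91.2
gripper_force: 0.0
```

```bash
python3 look.py w7
```

```text
[445.  137.8 198.1] [1.798e+02 1.000e-01 1.349e+02]
lid [313.7  35.4] 1313 66.7 [326.5 254.5  66. ] [ -1.4 120.6]
lid [315.  255.1] 1008 66.5 [506.9  75.4  66. ] [   0.8 -133.7]
walls [array([411.8, 170.3]), array([ 71.2, 328. ]), np.float64(44.5)]
trayrim 1559 [array([573.5, 287.2]), array([ 85.1, 255.4]), np.float64(50.2)]
```

Emit:
{"op": "send_rows", "data": {"motion": [[-0.08,0.078,-0.1,0,0,0,1],[-0.16,0.156,-0.2,0,0,0,1],[-0.237,0.234,-0.28,0,0,0,1],[-0.237,0.234,-0.35,0,0,0,1],[-0.237,0.234,-0.39,0,0,0,1],[-0.237,0.234,-0.406,0,0,0,1],[-0.237,0.234,-0.406,0,0,0,1],[-0.237,0.234,-0.406,0,0,0,-1],[-0.237,0.234,-0.406,0,0,0,-1],[-0.237,0.234,-0.406,0,0,0,-1],[-0.237,0.234,-0.406,0,0,0,-1],[-0.237,0.234,-0.406,0,0,0,-1],[-0.237,0.234,-0.406,0,0,0,-1],[-0.237,0.234,-0.406,0,0,0,-1],[-0.237,0.234,-0.406,0,0,0,-1]], "squeeze": 30}}

```text
time_s: 19.6
ee_pos: [326.3, 254.2, -6.4]
ee_rot: [180.0, 0.0, 134.8]
force: [-1.1, 0.0, 3.3]
gripper_width: 45.7
gripper_force: 30.0
```

Emit:
{"op": "send_rows", "data": {"motion": [[0,0,0.03,0,0,0,-1],[0,0,0.06,0,0,0,-1],[0,0,0.08,0,0,0,-1],[0,0,0.08,0,0,0,-1],[0,0,0.08,0,0,0,-1],[0,0,0.08,0,0,0,-1]]}}

```text
time_s: 20.35
ee_pos: [325.6, 253.6, 32.9]
ee_rot: [-179.9, -0.0, 134.8]
force: [-0.2, -0.3, -5.5]
gripper_width: 45.5
gripper_force: 30.0
```

```bash
cat > weigh.py <<'E'
from workcell import env,eyes
import numpy as np
F=[]
for i in range(7):
    s=env.state();F.append(s["force"]);eyes.grab_frame("wrist")
F=np.array(F);print(s["ee_pos"].round(1),s["ee_rot"].round(1),s["gripper_width"],F.mean(0).round(2),F[:,2].round(2),"g:",-F[:,2].mean()/9.81*1000)
E
python3 weigh.py
```

```text
[326.  253.9  33.4] [-180.    -0.   134.8] 45.43679308245742 [-0.04  0.12 -5.11] [-5.52 -4.76 -4.85 -4.79 -5.53 -5.36 -4.96] g: 520.9129230398679
```

Emit:
{"op": "send_rows", "data": {"motion": [[0.06,-0.059,0,0,0,0,-1],[0.14,-0.138,0,0,0,0,-1],[0.22,-0.217,0,0,0,0,-1],[0.27,-0.266,0,0,0,0,-1],[0.292,-0.288,0,0,0,0,-1],[0.292,-0.288,0,0,0,0,-1],[0.292,-0.288,-0.04,0,0,0,-1],[0.292,-0.288,-0.065,0,0,0,-1],[0.292,-0.288,-0.078,0,0,0,-1],[0.292,-0.288,-0.079,0,0,0,-1],[0.292,-0.288,-0.079,0,0,0,-1],[0.296,-0.292,-0.079,0,0,0,-1],[0.299,-0.295,-0.079,0,0,0,-1],[0.302,-0.298,-0.079,0,0,0,-1],[0.302,-0.298,-0.079,0,0,0,-1]]}}

```text
time_s: 22.58
ee_pos: [477.1, 105.0, -6.0]
ee_rot: [180.0, -0.0, 134.7]
force: [0.1, 0.3, -5.0]
gripper_width: 45.6
gripper_force: 30.0
```

Emit:
{"op": "send_rows", "data": {"motion": [[0,0,-0.002,0,0,0,-1],[0,0,-0.004,0,0,0,-1],[0.002,-0.002,-0.004,0,0,0,-1],[0.004,-0.004,-0.004,0,0,0,-1],[0.006,-0.006,-0.004,0,0,0,-1],[0.006,-0.006,-0.004,0,0,0,-1]]}}

```text
time_s: 23.32
ee_pos: [477.5, 104.6, -6.2]
ee_rot: [180.0, -0.3, 134.6]
force: [-10.2, 11.1, 15.4]
gripper_width: 45.7
gripper_force: 30.0
```

Emit:
{"op": "send_rows", "data": {"motion": [[-0.004,0.004,0.002,0,0,0,-1],[-0.004,0.004,0.002,0,0,0,0.2],[-0.004,0.004,0.002,0,0,0,1],[-0.004,0.004,0.002,0,0,0,1],[-0.004,0.004,0.002,0,0,0,1],[-0.004,0.004,0.06,0,0,0,1],[0,0,0.16,0,0,0,1],[-0.03,0.03,0.28,0,0,0,1],[-0.08,0.08,0.4,0,0,0,1],[-0.12,0.12,0.4,0,0,0,1],[-0.12,0.12,0.4,0,0,0,1]]}}

```text
time_s: 24.7
ee_pos: [419.5, 162.9, 193.1]
ee_rot: [179.9, 0.0, 134.9]
force: [0.6, 0.6, 0.1]
gripper_width: 91.3
gripper_force: 0.0
```

```bash
python3 look.py w8; cat > tins.py <<'E'
from h import *
from workcell import eyes
def tins():
    out={}
    for n in("top","scene"):
        f=eyes.grab_frame(n);X=xyz(f);z=X[...,2];h=hsv(f)
        for c,a,m in blobs((z>51)&(z<72)&(X[...,0]>280)&(X[...,0]<720)&(X[...,1]>-450)&(X[...,1]<450),90,700):
            out.setdefault(n,[]).append((plane(f,c[0],c[1],60.).round(1)[:2].tolist(),a,float(np.nanmedian(z[m]).round(1)),int(h[m][:,1].mean())))
    for n in out:
        print(n); [print("  ",x) for x in out[n]]
tins()
E
python3 tins.py
```

```text
[419.5 162.9 193.1] [179.9   0.  134.9]
lid [315.7 254.5] 1359 66.3 [479.3 103.4  66. ] [  1.  -94.3]
walls [array([408.7, 173.6]), array([ 71.6, 317.6]), np.float64(44.5)]
trayrim 1291 [array([557.4, 300.6]), array([ 85.5, 214. ]), np.float64(50.1)]
top
   ([635.5, -41.5], np.int32(280), 58.1, 132)
   ([610.3, -195.9], np.int32(188), 58.8, 12)
   ([546.0, -385.8], np.int32(202), 59.4, 13)
   ([507.3, 72.9], np.int32(193), 65.1, 33)
   ([474.7, 105.4], np.int32(200), 65.2, 28)
   ([457.1, -94.0], np.int32(194), 58.7, 12)
   ([452.8, -276.8], np.int32(201), 59.0, 13)
scene
   ([425.9, -388.0], np.int32(138), 58.8, 25)
   ([547.1, -382.1], np.int32(175), 61.1, 25)
   ([454.3, -272.4], np.int32(180), 61.6, 26)
   ([700.5, -354.7], np.int32(108), 62.1, 105)
   ([459.2, -89.1], np.int32(218), 61.3, 27)
   ([611.5, -192.1], np.int32(222), 61.3, 24)
   ([490.1, 91.1], np.int32(620), 67.5, 42)
   ([638.6, -36.4], np.int32(398), 60.4, 158)
```

Emit:
{"op": "send_rows", "data": {"motion": [[0.02,-0.1,0,0,0,0,1],[0.04,-0.22,0,0,0,0,1],[0.06,-0.34,0,0,0,0,1],[0.077,-0.45,0,0,0,0,1],[0.077,-0.509,-0.06,0,0,0,1],[0.077,-0.509,-0.16,0,0,0,1],[0.077,-0.509,-0.27,0,0,0,1],[0.077,-0.509,-0.35,0,0,0,1],[0.077,-0.509,-0.39,0,0,0,1],[0.077,-0.509,-0.408,0,0,0,1],[0.077,-0.509,-0.408,0,0,0,1],[0.077,-0.509,-0.408,0,0,0,-1],[0.077,-0.509,-0.408,0,0,0,-1],[0.077,-0.509,-0.408,0,0,0,-1],[0.077,-0.509,-0.408,0,0,0,-1],[0.077,-0.509,-0.408,0,0,0,-1],[0.077,-0.509,-0.408,0,0,0,-1],[0.077,-0.509,-0.408,0,0,0,-1],[0.077,-0.509,-0.408,0,0,0,-1]]}}

```text
time_s: 27.22
ee_pos: [458.4, -92.6, -11.9]
ee_rot: [-180.0, -0.0, 134.8]
force: [-1.4, -1.6, 4.3]
gripper_width: 45.4
gripper_force: 30.0
```

Emit:
{"op": "send_rows", "data": {"motion": [[0,0,0.04,0,0,0,-1],[0,0,0.1,0,0,0,-1],[0,0,0.18,0,0,0,-1],[0,0,0.22,0,0,0,-1],[0,0,0.22,0,0,0,-1],[0,0,0.22,0,0,0,-1],[0,0,0.22,0,0,0,-1]]}}

```text
time_s: 28.1
ee_pos: [457.6, -92.2, 96.5]
ee_rot: [-179.9, -0.1, 134.8]
force: [-0.0, 0.2, -3.5]
gripper_width: 45.8
gripper_force: 30.0
```

```bash
python3 weigh.py
```

```text
[458.5 -92.5  97.7] [-180.    -0.   134.8] 45.520558325447844 [ 0.01 -0.3  -2.96] [-3.46 -2.14 -3.13 -3.14 -2.06 -3.87 -2.91] g: 301.79817479958206
```

Emit:
{"op": "send_rows", "data": {"motion": [[0.01,0.08,0,0,0,0,-1],[0.02,0.18,0,0,0,0,-1],[0.03,0.29,0,0,0,0,-1],[0.045,0.4,0,0,0,0,-1],[0.06,0.51,0,0,0,0,-1],[0.07,0.62,0,0,0,0,-1],[0.085,0.73,0,0,0,0,-1],[0.095,0.82,0,0,0,0,-1],[0.1,0.867,0,0,0,0,-1],[0.1,0.867,0,0,0,0,-1],[0.1,0.867,-0.07,0,0,0,-1],[0.1,0.867,-0.14,0,0,0,-1],[0.1,0.867,-0.18,0,0,0,-1],[0.1,0.867,-0.2,0,0,0,-1],[0.1,0.867,-0.209,0,0,0,-1],[0.1,0.867,-0.209,0,0,0,-1]]}}

```text
time_s: 30.45
ee_pos: [509.4, 340.9, -5.5]
ee_rot: [179.9, 0.0, 134.7]
force: [-1.1, 0.8, -2.9]
gripper_width: 45.6
gripper_force: 30.0
```

Emit:
{"op": "send_rows", "data": {"motion": [[0,0,-0.002,0,0,0,-1],[0,0,-0.003,0,0,0,-1],[0,0,-0.003,0,0,0,0.2],[0,0,-0.003,0,0,0,1],[0,0,-0.003,0,0,0,1],[0,0,0,0,0,0,1],[0,0,0.06,0,0,0,1],[0,0,0.16,0,0,0,1],[0,0,0.28,0,0,0,1],[0.12,-0.1,0.4,0,0,0,1],[0.12,-0.1,0.4,0,0,0,1],[0.12,-0.1,0.4,0,0,0,1]]}}

```text
time_s: 31.95
ee_pos: [570.8, 290.3, 195.4]
ee_rot: [179.8, 0.1, 134.6]
force: [0.4, -0.0, -1.3]
gripper_width: 91.2
gripper_force: 0.0
```

```bash
python3 - <<'E'
from h import *
f=wrist("w9");h=hsv(f);X=wxyz(f);z=X[...,2];v,u=np.mgrid[:400,:640];print(f["p"].round(1))
bl=(abs(h[...,0]-110)<12)&(h[...,1]>120)&(z>14)&(z<27)
print("rim",[np.round(x,1) for x in cv2.minAreaRect(X[bl][:,:2].astype(np.float32))])
C=np.array([593,270.6]);xt=np.array([.641,.767]);yt=np.array([-.767,.641])
for c,a,m in blobs((z>58)&(z<73)&(v<290),300,3000):
    q=wplane(f,c[0],c[1],66.)[:2]; print("lid",c.round(1),a,np.nanmedian(z[m]).round(1),q.round(1),"tray",((q-C)@xt).round(1),((q-C)@yt).round(1))
E
python3 tins.py
```

```text
[570.8 290.3 195.4]
rim [array([580.9, 281.8]), array([ 83.2, 273.8]), np.float64(50.3)]
lid [485.2  35.6] 601 65.2 [583.7 564.8] tray 219.7 195.7
lid [308.2 114. ] 1371 66.3 [510.3 341.1] tray 1.0 108.6
lid [426.3 213.6] 341 67.9 [689.8 359.5] tray 130.3 -17.2
lid [163.9 233.2] 801 66.4 [476.2 110.9] tray -197.3 -12.8
top
   ([635.3, -41.7], np.int32(290), 58.0, 130)
   ([610.4, -196.0], np.int32(188), 59.2, 12)
   ([546.2, -385.7], np.int32(204), 58.9, 13)
   ([490.9, 89.7], np.int32(394), 65.4, 29)
   ([452.8, -276.4], np.int32(205), 59.3, 12)
scene
   ([424.5, -386.7], np.int32(130), 58.4, 25)
   ([547.2, -381.8], np.int32(177), 61.2, 25)
   ([454.0, -272.5], np.int32(179), 61.3, 26)
   ([701.3, -355.3], np.int32(108), 61.5, 105)
   ([611.8, -191.9], np.int32(225), 61.2, 25)
   ([490.0, 90.7], np.int32(620), 67.4, 41)
   ([638.8, -36.1], np.int32(405), 60.4, 157)
   ([507.8, 341.1], np.int32(436), 67.3, 24)
```

View pics/w9.png

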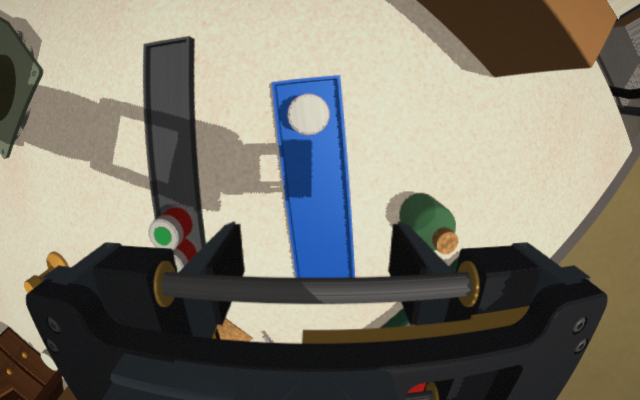

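The picture shows the tin upright in the tray at (308,114), with the green-dotted tins closed up at the stop at (165,235).

Emit:
{"op": "send_rows", "data": {"motion": [[-0.03,-0.11,0,0,0,0,1],[-0.06,-0.23,0,0,0,0,1],[-0.08,-0.35,0,0,0,0,1],[-0.11,-0.47,0,0,0,0,1],[-0.14,-0.59,0,0,0,0,1],[-0.17,-0.71,0,0,0,0,1],[-0.2,-0.83,0,0,0,0,1],[-0.235,-0.94,0,0,0,0,1],[-0.235,-0.98,0,0,0,0,1],[-0.235,-0.98,0,0,0,0,1],[-0.235,-0.98,0,0,0,0,1]]}}

```text
time_s: 33.48
ee_pos: [451.4, -197.3, 193.0]
ee_rot: [180.0, -0.1, 134.9]
force: [0.3, -0.5, -0.1]
gripper_width: 91.2
gripper_force: 0.0
```

Emit:
{"op": "send_rows", "data": {"motion": [[0,-0.08,0,0,0,0,1],[0,-0.149,-0.08,0,0,0,1],[0,-0.149,-0.18,0,0,0,1],[0,-0.149,-0.28,0,0,0,1],[0,-0.149,-0.36,0,0,0,1],[0,-0.149,-0.4,0,0,0,1],[0,-0.149,-0.413,0,0,0,1],[0,-0.149,-0.413,0,0,0,1],[0,-0.149,-0.413,0,0,0,-1],[0,-0.149,-0.413,0,0,0,-1],[0,-0.149,-0.413,0,0,0,-1],[0,-0.149,-0.413,0,0,0,-1],[0,-0.149,-0.413,0,0,0,-1],[0,-0.149,-0.413,0,0,0,-1],[0,-0.149,-0.413,0,0,0,-1],[0,-0.149,-0.413,0,0,0,-1]]}}

```text
time_s: 35.48
ee_pos: [450.9, -273.7, -12.9]
ee_rot: [-180.0, 0.0, 134.8]
force: [-2.2, -2.0, 2.8]
gripper_width: 45.2
gripper_force: 30.0
```

Emit:
{"op": "send_rows", "data": {"motion": [[0,0,0.04,0,0,0,-1],[0,0,0.1,0,0,0,-1],[0,0,0.18,0,0,0,-1],[0,0,0.22,0,0,0,-1],[0,0,0.22,0,0,0,-1],[0,0,0.22,0,0,0,-1],[0,0,0.22,0,0,0,-1]]}}

```text
time_s: 36.35
ee_pos: [450.1, -272.7, 95.2]
ee_rot: [-180.0, -0.2, 134.8]
force: [-0.6, -0.7, -7.1]
gripper_width: 45.6
gripper_force: 30.0
```

```bash
python3 weigh.py
```

```text
[ 451.  -273.4   96.7] [180.   -0.  134.8] 45.778192957583 [-0.26  0.13 -6.58] [-7.07 -6.17 -6.33 -6.69 -5.85 -6.6  -7.36] g: 670.8132605747822
```

Emit:
{"op": "send_rows", "data": {"motion": [[0,0.06,0,0,0,0,-1],[-0.005,0.15,0,0,0,0,-1],[-0.01,0.25,0,0,0,0,-1],[-0.013,0.36,0,0,0,0,-1],[-0.016,0.47,0,0,0,0,-1],[-0.02,0.58,0,0,0,0,-1],[-0.023,0.68,0,0,0,0,-1],[-0.027,0.77,0,0,0,0,-1],[-0.027,0.82,0,0,0,0,-1],[-0.027,0.836,0,0,0,0,-1],[-0.027,0.836,0,0,0,0,-1],[-0.027,0.836,-0.07,0,0,0,-1],[-0.027,0.836,-0.14,0,0,0,-1],[-0.027,0.836,-0.18,0,0,0,-1],[-0.027,0.836,-0.2,0,0,0,-1],[-0.027,0.836,-0.208,0,0,0,-1],[-0.027,0.836,-0.211,0,0,0,-1],[-0.027,0.836,-0.211,0,0,0,-1]]}}

```text
time_s: 38.95
ee_pos: [438.0, 143.9, -6.9]
ee_rot: [180.0, 0.1, 134.8]
force: [-2.4, -3.5, 5.4]
gripper_width: 45.5
gripper_force: 30.0
```

Emit:
{"op": "send_rows", "data": {"motion": [[0,0,0,0,0,0,0.2],[0,0,0,0,0,0,1],[0,0,0,0,0,0,1],[0,0,0,0,0,0,1],[0,0,0.06,0,0,0,1],[0,0,0.16,0,0,0,1],[0,0,0.28,0,0,0,1],[0.02,-0.04,0.4,0,0,0,1],[0.07,-0.14,0.4,0,0,0,1],[0.12,-0.24,0.4,0,0,0,1],[0.18,-0.35,0.4,0,0,0,1],[0.24,-0.46,0.4,0,0,0,1],[0.29,-0.57,0.4,0,0,0,1],[0.33,-0.65,0.4,0,0,0,1],[0.346,-0.676,0.4,0,0,0,1],[0.346,-0.676,0.4,0,0,0,1],[0.346,-0.676,0.4,0,0,0,1]]}}

```text
time_s: 41.08
ee_pos: [610.0, -191.9, 191.6]
ee_rot: [180.0, -0.1, 134.8]
force: [-0.6, 0.5, 0.0]
gripper_width: 91.2
gripper_force: 0.0
```

```bash
python3 tins.py; python3 - <<'E'
from h import *
f=wrist("w10");X=wxyz(f);z=X[...,2];v,u=np.mgrid[:400,:640];print(f["p"].round(1))
for c,a,m in blobs((z>54)&(z<64)&(v<290),300,3000):
    q=wplane(f,c[0],c[1],60.)[:2]; print("lid",c.round(1),a,q.round(1))
E
```

```text
top
   ([635.3, -41.4], np.int32(285), 58.0, 133)
   ([614.5, -197.1], np.int32(147), 59.6, 14)
   ([546.1, -386.0], np.int32(201), 59.1, 12)
   ([508.8, 339.5], np.int32(207), 64.9, 10)
   ([490.9, 89.5], np.int32(402), 65.5, 29)
   ([430.6, 137.6], np.int32(201), 65.0, 11)
scene
   ([425.1, -387.6], np.int32(126), 58.7, 24)
   ([550.2, -382.5], np.int32(157), 61.0, 24)
   ([699.8, -355.1], np.int32(107), 63.1, 105)
   ([611.8, -191.6], np.int32(227), 61.3, 26)
   ([429.9, 139.1], np.int32(316), 67.2, 28)
   ([490.3, 90.8], np.int32(616), 67.4, 41)
   ([638.6, -36.4], np.int32(397), 60.5, 158)
   ([508.3, 341.3], np.int32(447), 67.2, 25)
[ 610.2 -192.   191.9]
lid [607.4  99. ] 389 [826.2 227.5]
lid [425.8 110.3] 1755 [636.4 -42.7]
lid [314.9 187.5] 1251 [ 611.9 -194.8]
lid [ 36.6 239.1] 342 [ 335.1 -587.5]
lid [180.3 251.8] 517 [ 547.6 -378.1]
```

Emit:
{"op": "send_rows", "data": {"motion": [[0.004,-0.006,-0.1,0,0,0,1],[0.004,-0.006,-0.2,0,0,0,1],[0.004,-0.006,-0.29,0,0,0,1],[0.004,-0.006,-0.36,0,0,0,1],[0.004,-0.006,-0.395,0,0,0,1],[0.004,-0.006,-0.406,0,0,0,1],[0.004,-0.006,-0.406,0,0,0,1],[0.004,-0.006,-0.406,0,0,0,-1],[0.004,-0.006,-0.406,0,0,0,-1],[0.004,-0.006,-0.406,0,0,0,-1],[0.004,-0.006,-0.406,0,0,0,-1],[0.004,-0.006,-0.406,0,0,0,-1],[0.004,-0.006,-0.406,0,0,0,-1],[0.004,-0.006,-0.406,0,0,0,-1],[0.004,-0.006,-0.406,0,0,0,-1]]}}

```text
time_s: 43.1
ee_pos: [612.7, -196.5, -11.5]
ee_rot: [180.0, 0.0, 134.8]
force: [0.3, 0.2, 1.3]
gripper_width: 45.3
gripper_force: 30.0
```

Emit:
{"op": "send_rows", "data": {"motion": [[0,0,0.04,0,0,0,-1],[0,0,0.1,0,0,0,-1],[0,0,0.18,0,0,0,-1],[0,0,0.22,0,0,0,-1],[0,0,0.22,0,0,0,-1],[0,0,0.22,0,0,0,-1],[0,0,0.22,0,0,0,-1]]}}

```text
time_s: 43.98
ee_pos: [611.6, -196.2, 96.7]
ee_rot: [-179.9, -0.2, 134.8]
force: [-0.1, -0.3, -2.9]
gripper_width: 45.8
gripper_force: 30.0
```

```bash
python3 weigh.py
```

```text
[ 612.5 -196.4   98.1] [-180.    -0.   134.8] 45.75372056074466 [-0.04  0.27 -2.45] [-2.88 -2.59 -2.63 -1.95 -2.47 -2.57 -2.04] g: 249.5612975335678
```

Emit:
{"op": "send_rows", "data": {"motion": [[-0.01,0.06,0,0,0,0,-1],[-0.02,0.15,0,0,0,0,-1],[-0.03,0.25,0,0,0,0,-1],[-0.04,0.36,0,0,0,0,-1],[-0.05,0.47,0,0,0,0,-1],[-0.06,0.58,0,0,0,0,-1],[-0.07,0.69,0,0,0,0,-1],[-0.085,0.8,0,0,0,0,-1],[-0.1,0.9,0,0,0,0,-1],[-0.108,0.97,0,0,0,0,-1],[-0.108,0.992,0,0,0,0,-1],[-0.108,0.992,0,0,0,0,-1],[-0.108,0.992,-0.07,0,0,0,-1],[-0.108,0.992,-0.14,0,0,0,-1],[-0.108,0.992,-0.18,0,0,0,-1],[-0.108,0.992,-0.2,0,0,0,-1],[-0.108,0.992,-0.21,0,0,0,-1],[-0.108,0.992,-0.212,0,0,0,-1],[-0.108,0.992,-0.212,0,0,0,-1]]}}

```text
time_s: 46.7
ee_pos: [559.0, 298.4, -5.5]
ee_rot: [180.0, 0.1, 134.8]
force: [-2.1, -4.4, 6.4]
gripper_width: 45.1
gripper_force: 30.0
```

Emit:
{"op": "send_rows", "data": {"motion": [[0,0,0,0,0,0,0.2],[0,0,0,0,0,0,1],[0,0,0,0,0,0,1],[0,0,0,0,0,0,1],[0,0,0.06,0,0,0,1],[0,0,0.16,0,0,0,1],[0,0,0.28,0,0,0,1],[-0.1,-0.13,0.36,0,0,0,1],[-0.2,-0.26,0.36,0,0,0,1],[-0.26,-0.32,0.36,0,0,0,1],[-0.26,-0.32,0.36,0,0,0,1],[-0.26,-0.32,0.36,0,0,0,1]]}}

```text
time_s: 48.2
ee_pos: [427.7, 138.6, 173.0]
ee_rot: [179.9, 0.0, 134.7]
force: [0.3, -0.4, 1.0]
gripper_width: 91.0
gripper_force: 0.0
```

```bash
python3 look.py w11; python3 tins.py
```

```text
[427.7 138.6 173. ] [179.9   0.  134.7]
lid [318.3 191.6] 1438 66.2 [430.9 139.6  66. ] [ -8.  -34.6]
lid [326.1 248.7] 1907 66.5 [483.4  99.1  66. ] [   0.8 -100.3]
walls [array([412.1, 170.5]), array([ 71. , 328.2]), np.float64(44.5)]
trayrim 1325 [array([568.5, 291.3]), array([ 85.3, 243.1]), np.float64(50.2)]
top
   ([635.3, -41.5], np.int32(285), 57.7, 132)
   ([557.1, 297.5], np.int32(196), 64.7, 11)
   ([546.2, -385.8], np.int32(202), 59.4, 13)
   ([490.8, 89.7], np.int32(394), 65.5, 31)
scene
   ([424.4, -386.8], np.int32(130), 58.5, 25)
   ([547.2, -381.9], np.int32(176), 61.1, 25)
   ([699.6, -355.5], np.int32(112), 63.4, 104)
   ([429.9, 139.1], np.int32(315), 67.3, 30)
   ([491.0, 90.5], np.int32(619), 67.4, 42)
   ([638.8, -36.1], np.int32(405), 60.3, 157)
   ([557.0, 299.6], np.int32(440), 67.0, 25)
   ([508.3, 341.2], np.int32(445), 67.0, 25)
```

View pics/w11.png

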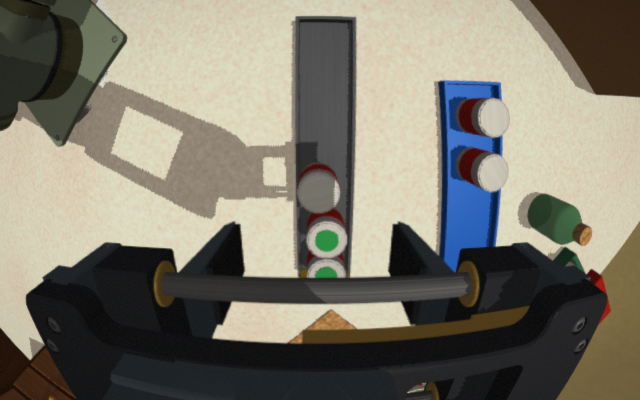

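The picture shows the heavy tin upright in the row at (318,191), leaning toward the left wall side but standing on the floor. The green tins are at (327,240) and (327,272), and two tins stand in the tray at (490,117) and (490,172). Next is the last tin.

Emit:
{"op": "send_rows", "data": {"motion": [[0.02,-0.08,0.03,0,0,0,1],[0.05,-0.2,0.05,0,0,0,1],[0.08,-0.32,0.05,0,0,0,1],[0.11,-0.44,0.05,0,0,0,1],[0.13,-0.56,0.05,0,0,0,1],[0.15,-0.68,0.05,0,0,0,1],[0.18,-0.8,0.05,0,0,0,1],[0.2,-0.88,0.05,0,0,0,1],[0.2,-0.9,0.05,0,0,0,1],[0.2,-0.9,0.05,0,0,0,1],[0.2,-0.9,0.05,0,0,0,1]]}}

```text
time_s: 49.72
ee_pos: [528.8, -309.0, 197.4]
ee_rot: [180.0, -0.0, 134.8]
force: [-0.7, -0.3, 0.1]
gripper_width: 91.0
gripper_force: 0.0
```

```bash
python3 - <<'E'
from h import *
f=wrist("w12");X=wxyz(f);z=X[...,2];v,u=np.mgrid[:400,:640];print(f["p"].round(1))
for c,a,m in blobs((z>54)&(z<64)&(v<290),300,3000):
    q=wplane(f,c[0],c[1],60.)[:2]; print("lid",c.round(1),a,q.round(1))
E
```

```text
[ 528.8 -309.   197.4]
lid [520.7 101.3] 1139 [635.3 -44.5]
lid [ 77.7 219.8] 307 [ 311.9 -594.9]
lid [282.2 237.3] 1033 [ 547.  -384.5]
```

Shift needed is (18.2, -75.5, -208.5) mm.

Emit:
{"op": "send_rows", "data": {"motion": [[0.036,-0.1,-0.03,0,0,0,1],[0.036,-0.151,-0.1,0,0,0,1],[0.036,-0.151,-0.2,0,0,0,1],[0.036,-0.151,-0.3,0,0,0,1],[0.036,-0.151,-0.37,0,0,0,1],[0.036,-0.151,-0.405,0,0,0,1],[0.036,-0.151,-0.417,0,0,0,1],[0.036,-0.151,-0.417,0,0,0,1],[0.036,-0.151,-0.417,0,0,0,-1],[0.036,-0.151,-0.417,0,0,0,-1],[0.036,-0.151,-0.417,0,0,0,-1],[0.036,-0.151,-0.417,0,0,0,-1],[0.036,-0.151,-0.417,0,0,0,-1],[0.036,-0.151,-0.417,0,0,0,-1],[0.036,-0.151,-0.417,0,0,0,-1],[0.036,-0.151,-0.417,0,0,0,-1]]}}

```text
time_s: 51.78
ee_pos: [546.7, -385.9, -11.0]
ee_rot: [180.0, 0.0, 134.8]
force: [-0.8, 0.4, 0.6]
gripper_width: 45.7
gripper_force: 30.0
```

Emit:
{"op": "send_rows", "data": {"motion": [[0,0,0.04,0,0,0,-1],[0,0,0.1,0,0,0,-1],[0,0,0.18,0,0,0,-1],[0,0,0.22,0,0,0,-1],[0,0,0.22,0,0,0,-1],[0,0,0.22,0,0,0,-1],[0,0,0.22,0,0,0,-1]]}}

```text
time_s: 52.65
ee_pos: [545.7, -385.4, 97.1]
ee_rot: [-180.0, -0.2, 134.8]
force: [0.3, 0.3, -2.4]
gripper_width: 45.4
gripper_force: 30.0
```

```bash
python3 weigh.py
```

```text
[ 546.5 -385.9   98.6] [180.   -0.  134.8] 45.518223675334504 [-0.11  0.26 -1.74] [-2.41 -1.34 -1.44 -2.34 -1.48 -1.81 -1.33] g: 176.98984019560083
```

Emit:
{"op": "send_rows", "data": {"motion": [[0.01,0.06,0,0,0,0,-1],[0.03,0.15,0,0,0,0,-1],[0.05,0.26,0,0,0,0,-1],[0.07,0.37,0,0,0,0,-1],[0.09,0.48,0,0,0,0,-1],[0.11,0.59,0,0,0,0,-1],[0.13,0.7,0,0,0,0,-1],[0.15,0.8,0,0,0,0,-1],[0.16,0.87,0,0,0,0,-1],[0.16,0.9,0,0,0,0,-1],[0.16,0.9,0,0,0,0,-1],[0.16,0.9,0,0,0,0,-1]]}}

```text
time_s: 54.5
ee_pos: [626.4, 62.6, 99.0]
ee_rot: [-180.0, 0.0, 134.7]
force: [0.2, 0.7, -2.1]
gripper_width: 45.4
gripper_force: 30.0
```

Emit:
{"op": "send_rows", "data": {"motion": [[0.03,0.08,0,0,0,0,-1],[0.06,0.17,0,0,0,0,-1],[0.085,0.25,0,0,0,0,-1],[0.094,0.278,0,0,0,0,-1],[0.094,0.278,0,0,0,0,-1],[0.094,0.278,-0.07,0,0,0,-1],[0.094,0.278,-0.14,0,0,0,-1],[0.094,0.278,-0.18,0,0,0,-1],[0.094,0.278,-0.2,0,0,0,-1],[0.094,0.278,-0.21,0,0,0,-1],[0.094,0.278,-0.212,0,0,0,-1],[0.094,0.278,-0.212,0,0,0,-1]]}}

```text
time_s: 56.0
ee_pos: [674.0, 201.8, -5.0]
ee_rot: [180.0, 0.1, 134.8]
force: [-3.7, -3.7, 6.9]
gripper_width: 45.5
gripper_force: 30.0
```

Resting. I'll release, retreat to a clear spot between the mat and the row, then check.

Emit:
{"op": "send_rows", "data": {"motion": [[0,0,0.002,0,0,0,0.2],[0,0,0.002,0,0,0,1],[0,0,0.002,0,0,0,1],[0,0,0.002,0,0,0,1],[0,0,0.06,0,0,0,1],[0,0,0.16,0,0,0,1],[0,0,0.28,0,0,0,1],[-0.1,-0.1,0.4,0,0,0,1],[-0.2,-0.2,0.44,0,0,0,1],[-0.3,-0.32,0.44,0,0,0,1],[-0.4,-0.44,0.44,0,0,0,1],[-0.48,-0.56,0.44,0,0,0,1],[-0.52,-0.68,0.44,0,0,0,1],[-0.52,-0.8,0.44,0,0,0,1],[-0.52,-0.8,0.44,0,0,0,1],[-0.52,-0.8,0.44,0,0,0,1]]}}

```text
time_s: 58.0
ee_pos: [412.5, -200.0, 213.1]
ee_rot: [-180.0, 0.0, 134.4]
force: [0.0, 0.5, 0.3]
gripper_width: 91.3
gripper_force: 0.0
```

```bash
python3 tins.py; python3 - <<'E'
from h import *
from workcell import eyes
t=eyes.grab_frame("top");s=eyes.grab_frame("scene")
a=cv2.resize(t["pixels"][140:320,170:400],(460,360));b=cv2.resize(s["pixels"][170:340,250:500],(500,340))
cv2.imwrite("pics/end.png",np.vstack([np.pad(a,((0,0),(0,40),(0,0))),b])[:,:,::-1][:600*2]); im=cv2.imread("pics/end.png");cv2.imwrite("pics/end.png",cv2.resize(im,(428,600)))
E
```

```text
top
   ([673.4, 199.9], np.int32(194), 65.2, 9)
   ([635.3, -41.7], np.int32(288), 57.9, 132)
   ([557.4, 297.4], np.int32(201), 64.4, 10)
   ([508.6, 339.3], np.int32(206), 64.8, 10)
   ([490.7, 89.5], np.int32(398), 65.4, 29)
   ([430.8, 137.2], np.int32(198), 64.5, 12)
scene
   ([425.2, -388.4], np.int32(127), 58.7, 25)
   ([700.0, -355.2], np.int32(102), 63.2, 105)
   ([429.8, 139.3], np.int32(317), 67.1, 29)
   ([490.4, 90.9], np.int32(629), 67.6, 42)
   ([638.5, -36.2], np.int32(400), 60.4, 158)
   ([556.8, 299.6], np.int32(438), 67.1, 25)
   ([508.2, 341.3], np.int32(449), 67.2, 25)
   ([673.0, 201.9], np.int32(429), 67.0, 25)
```

View pics/end.png

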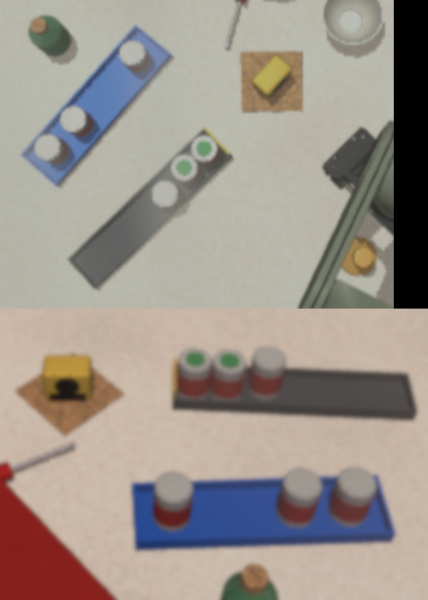

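The final view shows the tape on the mat, both green-dotted tins at the stop with the heavy tin behind them, and three light tins upright in the tray.

```bash
python3 -c "
from workcell import env
print(env.job_done())"
```

```text
the job is handed in; nothing more can be done
None
```

I handed the job in at about 58 s; no verdict came back, but the last pictures show everything in place: tape measure on the mat, both green-dotted tins closed up at the stop, the heavy tin (about 670 g) behind them, and the three light tins (about 300, 250 and 180 g) upright in the tray.

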